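Release the latched key on the polishing bench switch box

ROBOT

A 7-joint arm with a two-finger parallel gripper is mounted at the origin on the work surface. World frame = base frame: x ahead of the robot, y to its left, z up, the work surface at z = 0. Lengths are in m, angles in rad, forces in N, time in s.
With the tool pointing down it reaches from about 0.425 to 0.95 m from the base axis. Payload 4.7 kg.
Tool frame: the origin (TCP) lies midway between the tips of the shut fingers; the grasp point (between the pads) lies 19 mm behind it; z points along the fingers, y is the line along which they close (so a half turn about z gives the same grasp; the last joint's range is limited). The gripper opens to 87 mm and grips with 3 to 60 N. Pads are 19 mm wide; open, the fingers measure 117 mm over their backs; the gripper's body (75 mm by 190 mm) begins 51 mm behind the grasp point.
Start: joints at [1.275, 0.469, -0.049, 1.532, 0.024, 1.141, -0.082], TCP at [0.178, -0.651, 0.223] pointing down, gripper open.
Joint ranges: [-2.59, 2.59], [-0.33, 1.99], [-1.39, 1.29], [0.1, 2.45], [-1.04, 4.18], [0.21, 1.99], [-2.66, 2.66]. Speed limits (rad/s): [2.57, 2.57, 3.14, 3.14, 3.14, 3.14, 3.14].

INTERFACE

Orientations are given as [roll, pitch, yaw] about the fixed x, y, z axes, in that order (R = Rz(yaw) Ry(pitch) Rx(roll)).
In Python, from plant import env, jaws, kin, observe, read_camera, close_job gives the robot as it stands. Calls block until the motion is done:
- env.move_to(position, orientation): joint-space move of the TCP to a pose.
- env.move_l(position, speed=0.15, rot=None): straight line of the TCP; rot=None keeps the orientation; speed is the mean speed in m/s.
- env.movej(angles): joint-space move.
- jaws.move_gripper(opening): opening from 0.0 (shut) to 1.0 (fully open); the grip force is fixed at half the most; returns when the fingers have stopped.
- env.hold(seconds).
- kin.inverse_kinematics(position, orientation): joint angles nearest the present ones, or None.
- observe(): the state.
- read_camera(name): name is "side" or "top"; returns a dict with "pixels" (420x560x3 uint8, red, green, blue), "mtx" (3x3 intrinsics, pixels), "position" and "attitude" of the camera in the world. Camera axes: x right, y down, z forward; pixel columns grow to the right and rows downward; lengths in m; the calibration is good to about 2 mm. A picture is of the moment at which its call begins. There is no depth.
A pose or a line that the arm cannot do raises env.MotionError and nothing moves.
- close_job(): hands the job in; it is judged then, once.
The state is a dict: "clock": time; "joint_positions": joint angles; "joint_vel": joint speeds; "joint_torque": joint torques, N m; "eef_pos": TCP position; "tool_rot": TCP orientation; "force": force on the tool from outside, world axes, zero at the start; "ft_torque": the same for the moment, N m; "grip_width": opening from 0.0 (shut) to 1.0 (fully open); "gripper_force": force on a finger pad.
Only numpy, scipy, OpenCV 4.12 (cv2) and the standard library are available. Lean on these libraries where they do the work, as an engineer would, in place of code of your own. Each camera call takes 0.05 s, during which the arm holds its last target. There are 200 camera calls.

TASK

One of the four keys on the polishing bench's switch box has been left latched down. With a fingertip, tap each key lightly in turn from the robot's left to its right to feel which one it is, without pushing any key home or releasing the latched one yet, and lift clear after the last tap. Then press the latched key down firmly and let go so that it springs up like the others; never push the other three home, and pick up or shift nothing on the bench.

Things in the scene. Friction and masses are not known exactly. Their poses are not given: they have to be found in the camera images.
- switchbox: The switch box: a cream sheet-metal box fixed to the bench, 110 mm (its x) by 250 mm (its y) by 60 mm high, with a dark top plate. Origin: centre of its underside, on the bench. It may be turned a little about the vertical. Four identical ivory keys stand in a row along its y on the top plate.
- slot_1 (a point): Place of the leftmost key in the row (the robot's left, the box's +y, comes first; places are 48 mm apart): fixed point at the centre of the top face of a key that is fully up there, 80 mm above the bench, 20 mm above the plate.
- slot_2 (a point): Place of the second key in the row (the robot's left, the box's +y, comes first; places are 48 mm apart): fixed point at the centre of the top face of a key that is fully up there, 80 mm above the bench, 20 mm above the plate.
- slot_3 (a point): Place of the third key in the row (the robot's left, the box's +y, comes first; places are 48 mm apart): fixed point at the centre of the top face of a key that is fully up there, 80 mm above the bench, 20 mm above the plate.
- slot_4 (a point): Place of the rightmost key in the row (the robot's left, the box's +y, comes first; places are 48 mm apart): fixed point at the centre of the top face of a key that is fully up there, 80 mm above the bench, 20 mm above the plate.
- key_a_top (a point): Centre of the top face of key A, moving with it. Which of the four places this key has differs from run to run. The key is a square cap 26 by 26 mm; its top is 20 mm above the plate when up and about 15 mm when latched.
- key_b_top (a point): Centre of the top face of key B, moving with it. Which of the four places this key has differs from run to run. The key is a square cap 26 by 26 mm; its top is 20 mm above the plate when up and about 15 mm when latched.
- key_c_top (a point): Centre of the top face of key C, moving with it. Which of the four places this key has differs from run to run. The key is a square cap 26 by 26 mm; its top is 20 mm above the plate when up and about 15 mm when latched.
- key_d_top (a point): Centre of the top face of key D, moving with it. Which of the four places this key has differs from run to run. The key is a square cap 26 by 26 mm; its top is 20 mm above the plate when up and about 15 mm when latched.
- key_a (a joint): How far key A is pressed down, m: 0 fully up, 0.005 latched, 0.010 at the stop. An up key gives at 2 N and then 0.8 N per mm (6 N at 5 mm), and springs back when let go; pressed more than 6 mm it counts as pushed home. The latched key does not give below about 6 N; pressed to about 8 mm (8.4 N) its latch lets go, and once the finger lifts it springs up and stays up.
- key_b (a joint): How far key B is pressed down, m: 0 fully up, 0.005 latched, 0.010 at the stop. An up key gives at 2 N and then 0.8 N per mm (6 N at 5 mm), and springs back when let go; pressed more than 6 mm it counts as pushed home. The latched key does not give below about 6 N; pressed to about 8 mm (8.4 N) its latch lets go, and once the finger lifts it springs up and stays up.
- key_c (a joint): How far key C is pressed down, m: 0 fully up, 0.005 latched, 0.010 at the stop. An up key gives at 2 N and then 0.8 N per mm (6 N at 5 mm), and springs back when let go; pressed more than 6 mm it counts as pushed home. The latched key does not give below about 6 N; pressed to about 8 mm (8.4 N) its latch lets go, and once the finger lifts it springs up and stays up.
- key_d (a joint): How far key D is pressed down, m: 0 fully up, 0.005 latched, 0.010 at the stop. An up key gives at 2 N and then 0.8 N per mm (6 N at 5 mm), and springs back when let go; pressed more than 6 mm it counts as pushed home. The latched key does not give below about 6 N; pressed to about 8 mm (8.4 N) its latch lets go, and once the finger lifts it springs up and stays up.
- compound_bar: Loose brown bar of polishing compound, 40 x 85 x 30 mm high, origin under its centre. Leave alone.
- felt_wheel: Loose felt wheel lying flat, 72 mm across, 20 mm high, origin under its centre. Leave alone.
- paste_jar: Loose closed jar, 54 mm across, 55 mm high, origin under its centre. Leave alone.
- mandrel: Loose small steel ring mandrel standing on a round foot 48 mm across, 75 mm high, origin under its centre. Leave alone.

How it is judged:
By the outcome, as a careful person would: the job done as asked, in the order asked, and still so for the second after the job is handed in, with the robot touching nothing.
It also fails if it takes over 48 s, if anything falls off the work surface, if the arm or the gripper's body presses on something with over 40 N, if the wrist force passes 120 N, or if a joint passes its speed limit or range.

## Working session

There is one attempt and no reset: what is moved stays moved. The work goes in short steps, each a Python script; the robot and the scene stay as the last script left them, time stands still between calls to the robot, and variables do not carry over. Pictures are saved under pics/ and viewed, at most 10 in all, crops included, and the job is handed in when it is done.

```bash
mkdir -p pics; ls; python3 - <<'E'
from plant import env, jaws, kin, observe, read_camera
import cv2
for n in("top","side"):
    c=read_camera(n); cv2.imwrite(f"pics/{n}0.png",c["pixels"][:,:,::-1]); print(n,c["mtx"],c["position"],c["attitude"])
print(observe())
E
```

```text
pics
top [[474.91861982   0.         283.2090094 ]
 [  0.         474.91861982 213.24607831]
 [  0.           0.           1.        ]] [0.48248288 0.05491944 0.941143  ] [-3.03799056 -0.01721648 -1.59693097]
side [[545.37662764   0.         274.85105044]
 [  0.         545.37662764 211.31710744]
 [  0.           0.           1.        ]] [ 0.48221338 -0.89262979  0.72651769] [-2.18570512  0.00322332 -0.09016076]
{'clock': 0.1, 'joint_positions': array([ 1.27509745,  0.46934694, -0.04860993,  1.53352665,  0.02410159,
        1.14099015, -0.08230336]), 'joint_vel': array([-5.53873033e-07, -1.14515393e-03, -7.47875992e-05, -1.89787765e-03,
       -1.23451641e-03, -8.82785926e-04, -1.39196060e-03]), 'joint_torque': array([ 9.90472909e-04, -5.09171534e+01, -8.08803295e-02, -2.36826968e+01,
       -6.13218290e-02,  3.44813126e-02,  6.54362657e-05]), 'eef_pos': array([ 0.17784767, -0.6506171 ,  0.221634  ]), 'tool_rot': array([-3.13990794e+00,  5.12565497e-05,  2.66837548e-01]), 'force': array([-0.56756942, -0.46159228, -0.30732999]), 'ft_torque': array([-0.01210181,  0.01943731, -0.0001623 ]), 'gripper_force': 0.0, 'grip_width': 0.9997268554867287}
```

View pics/top0.png

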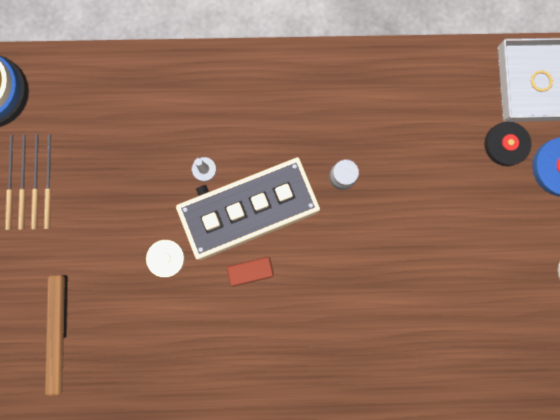

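View pics/side0.png

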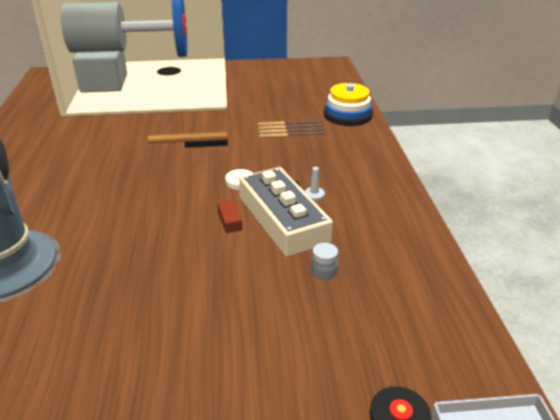

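The top view shows the keys at about (211,221), (236,211), (260,202) and (284,192). The jar is at (345,174), the mandrel at (204,168), the wheel at (165,258) and the bar at (250,271). In the side view the keys are at about (269,177), (278,187), (288,198) and (298,211).

```bash
cat >h.py <<'E'
import numpy as np, cv2
from scipy.spatial.transform import Rotation as Ro
def P(c):
    R=Ro.from_euler('xyz',c["attitude"]).as_matrix(); return c["mtx"]@np.c_[R.T,-R.T@c["position"]]
def ray(c,uv,z):
    R=Ro.from_euler('xyz',c["attitude"]).as_matrix(); d=R@np.linalg.solve(c["mtx"],[*uv,1]); p=np.array(c["position"])
    return p+d*(z-p[2])/d[2]
def keys(c,roi,thr):
    x0,y0,x1,y1=roi; g=c["pixels"][y0:y1,x0:x1].min(2)
    n,l,s,ce=cv2.connectedComponentsWithStats((g>thr).astype(np.uint8))
    return [(ce[i]+[x0,y0],s[i,4],s[i,2:4]) for i in range(1,n) if s[i,4]>30]
E
python3 - <<'E'
from h import *
from plant import read_camera
np.set_printoptions(precision=4,suppress=True)
t=read_camera("top"); s=read_camera("side")
def show(k): 
    for a in k: print(a)
for thr in (170,190,205): 
    print(thr); show(keys(t,(175,155,322,260),thr)); print('-'); show(keys(s,(238,165,332,250),thr))
import cv2
a=cv2.resize(t["pixels"][150:265,170:325],None,fx=4,fy=4,interpolation=0); cv2.imwrite("pics/t1.png",a[:,:,::-1])
b=cv2.resize(s["pixels"][160:250,235:335],None,fx=6,fy=6,interpolation=0); cv2.imwrite("pics/s1.png",b[:,:,::-1])
for uv in [(211,221),(236,211),(260,202),(284,192)]: print(ray(t,uv,.08))
for uv in [(269,177),(278,187),(288,198),(298,211)]: print(ray(s,uv,.08))
E
```

```text
170
(array([203.4971, 168.718 ]), np.int32(344), array([24, 24], dtype=int32))
(array([245.8374, 207.7676]), np.int32(1562), array([144, 101], dtype=int32))
(array([283.2827, 191.7382]), np.int32(191), array([17, 17], dtype=int32))
(array([259.1347, 201.0363]), np.int32(193), array([17, 17], dtype=int32))
(array([234.6806, 210.7696]), np.int32(191), array([17, 17], dtype=int32))
(array([210.051 , 220.6327]), np.int32(196), array([17, 17], dtype=int32))
(array([178.2054, 252.625 ]), np.int32(112), array([ 9, 17], dtype=int32))
-
(array([286.6744, 200.4761]), np.int32(817), array([94, 67], dtype=int32))
(array([268.4875, 173.65  ]), np.int32(80), array([14,  8], dtype=int32))
(array([277.8929, 183.881 ]), np.int32(84), array([13,  9], dtype=int32))
(array([287.5   , 194.6778]), np.int32(90), array([14,  9], dtype=int32))
(array([298.0729, 208.0208]), np.int32(96), array([15,  9], dtype=int32))
(array([322.7355, 246.1488]), np.int32(121), array([19,  8], dtype=int32))
190
(array([203.6987, 168.8942]), np.int32(312), array([24, 23], dtype=int32))
(array([245.5885, 207.7833]), np.int32(12
[... 1394 characters left out ...]
ay([273.2474, 201.885 ]), np.int32(287), array([93, 64], dtype=int32))
(array([268.5   , 173.6481]), np.int32(54), array([12,  6], dtype=int32))
(array([277.7333, 183.8167]), np.int32(60), array([12,  7], dtype=int32))
(array([312.4615, 193.5983]), np.int32(117), array([25, 12], dtype=int32))
(array([287.6471, 194.5441]), np.int32(68), array([13,  8], dtype=int32))
(array([298.0143, 207.9429]), np.int32(70), array([13,  8], dtype=int32))
(array([323.0093, 246.4206]), np.int32(107), array([18,  7], dtype=int32))
[0.5607 0.1692 0.08  ]
[0.5778 0.1236 0.08  ]
[0.5933 0.0796 0.08  ]
[0.6107 0.0353 0.08  ]
[0.5615 0.1542 0.08  ]
[0.5778 0.1107 0.08  ]
[0.5948 0.0655 0.08  ]
[0.61   0.0159 0.08  ]
```

View pics/s1.png

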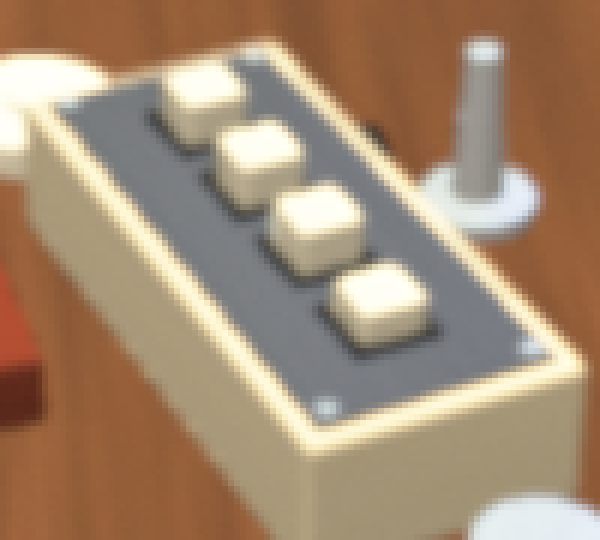

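View pics/t1.png

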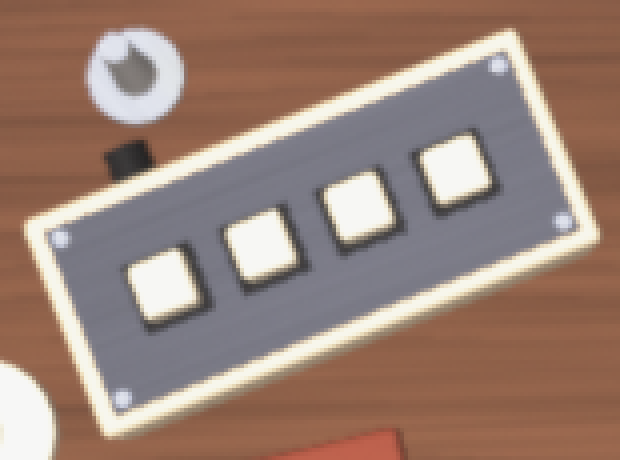

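The close views show the row from upper right to lower left, with the rightmost key looking lower in the side view. I'll triangulate the tops, then close the jaws and go above slot 1.

```bash
python3 - <<'E'
from h import *
from plant import env,jaws,kin,observe,read_camera
np.set_printoptions(precision=4,suppress=True)
t=read_camera("top"); s=read_camera("side")
f=lambda k,lo,hi:sorted([a[0] for a in k if lo<a[1]<hi and max(a[2])<18 and min(a[2])>6],key=lambda p:p[0])
T=f(keys(t,(195,175,300,235),190),150,220); S=f(keys(s,(255,165,310,218),190),50,100)
print(len(T),len(S))
X=cv2.triangulatePoints(P(t),P(s),np.array(T).T+0.5*0,np.array(S).T+0.); X=(X[:3]/X[3]).T
print(X,np.linalg.norm(np.diff(X[:,:2],axis=0),axis=1))
X2=np.array([ray(t,p,.08) for p in T]); print(X2)
q=np.arange(4)-1.5; c=X[:,:2].mean(0); b=(q[:,None]*(X[:,:2]-c)).sum(0)/5; b/=np.linalg.norm(b)
sl=c+np.outer(q*.048,b); yaw=np.arctan2(b[0],-b[1])  # box -y direction = b
print(sl,yaw)
np.savez("slots.npz",sl=sl,yaw=yaw)
# tool y along box x = (cos yaw, sin yaw); tool z down, R=Rz(psi)Rx(pi): tool y=-( -sin psi, cos psi)
for psi in (yaw+np.pi/2,yaw-np.pi/2):
    j=kin.inverse_kinematics([*sl[0],.12],[np.pi,0,psi]); print(psi,j)
E
```

```text
4 4
[[0.5616 0.1709 0.0789]
 [0.5789 0.126  0.0784]
 [0.5955 0.0811 0.0784]
 [0.6127 0.0362 0.0732]] [0.0481 0.0479 0.0481]
[[0.5614 0.1708 0.08  ]
 [0.5784 0.1259 0.08  ]
 [0.5949 0.0811 0.08  ]
 [0.6112 0.0364 0.08  ]]
[[0.5617 0.1709]
 [0.5787 0.126 ]
 [0.5957 0.0811]
 [0.6126 0.0362]] 0.36190235691662687
1.9326986837115234 [ 0.3896  0.7046 -1.1026  1.8082  0.7105  1.0891 -0.6126]
-1.2088939698782697 [-1.1179  0.691   1.1115  1.8924 -0.7273  1.0338 -2.4701]
```

```bash
python3 - <<'E'
from h import *
from plant import env,jaws,kin,observe,read_camera
np.set_printoptions(precision=4,suppress=True)
d=np.load("slots.npz"); sl=d["sl"]; psi=float(d["yaw"])+np.pi/2
jaws.move_gripper(0.0)
env.move_to([*sl[0],.16],[np.pi,0,psi])
o=observe(); print(o["clock"],o["eef_pos"],o["tool_rot"],o["force"],o["grip_width"],o["joint_positions"])
env.move_l([*sl[0],.09],speed=.1)
t0=observe()["clock"]; env.move_l([*sl[0],.0895],speed=.01); env.hold(.1)
o=observe(); print(t0,o["clock"],o["eef_pos"],o["force"],sl[0])
t=read_camera("top"); s=read_camera("side")
a=cv2.resize(t["pixels"][150:265,170:325],None,fx=2.5,fy=2.5); b=cv2.resize(s["pixels"][130:250,225:335],a.shape[1::-1])
cv2.imwrite("pics/c.png",np.hstack([a,b])[:,:,::-1])
E
```

```text
5.0083 [0.562  0.1699 0.1598] [-3.1413  0.0005  1.9311] [ 0.2034  0.3334 -0.6869] 0.006346571173973687 [ 0.4207  0.6695 -1.1507  1.7721  0.6685  1.1546 -0.5815]
5.8583 6.2083 [0.5618 0.1709 0.0898] [ 0.1291 -0.065   0.0073] [0.5617 0.1709]
```

View pics/c.png

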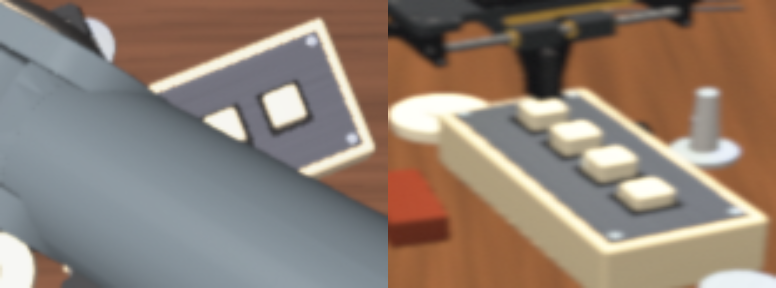

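The fingertip stands centred over key 1 (right half, about (540,85)). I'll tap slot 1.

```bash
cat >tap.py <<'E'
from h import *
from plant import env,observe
d=np.load("slots.npz"); sl=d["sl"]
def fz(): return np.mean([(env.hold(.02),observe()["force"][2])[1] for _ in range(3)])
def tap(i,floor=.0725,step=.0004,trip=2.4):
    env.move_l([*sl[i],.0825],speed=.08); env.hold(.15); b=fz(); z=.0825; log=[]
    while z>floor:
        z-=step; env.move_l([*sl[i],z],speed=.01); F=fz()-b
        o=observe(); log.append((round(float(o["eef_pos"][2])*1e3,2),round(float(F),2)))
        if abs(F)>trip: break
    env.move_l([*sl[i],.095],speed=.08)
    print(i+1,"bias",round(b,2),log[-9:],"t",observe()["clock"],flush=True)
    return log
E
python3 -c "
from tap import *
tap(0)"
```

```text
1 bias -0.5 [(82.13, -0.11), (81.68, 0.34), (81.27, 0.56), (80.87, 0.65), (80.55, 0.91), (80.25, 2.48)] t 8.8917
```

Slot 1 made contact at about 80.3 mm, so that key is up. The force was slight, so I'll repeat that tap a little more clearly and then go on to the right.

```bash
python3 -c "
from tap import *
for i in range(4): tap(i,trip=3.6,floor=.0765 if i<3 else .0725)
env.move_l([*sl[3],.12],speed=.1)"
```

```text
1 bias 0.08 [(80.89, -0.15), (80.54, 0.49), (80.27, 2.04), (79.79, 2.13), (79.34, 3.09), (78.94, 3.3), (78.55, 2.86), (78.16, 3.48), (77.75, 4.0)] t 13.3667
2 bias 0.17 [(81.3, -0.45), (80.9, -0.07), (80.55, 0.82), (80.27, 1.86), (79.77, 2.23), (79.34, 2.27), (78.97, 2.74), (78.55, 3.07), (78.13, 3.6)] t 17.9917
3 bias 0.3 [(80.26, 1.81), (79.8, 1.53), (79.35, 2.17), (78.98, 2.31), (78.57, 2.91), (78.16, 2.99), (77.76, 3.45), (77.35, 3.51), (76.97, 4.31)] t 23.5333
4 bias -0.11 [(78.1, 0.05), (77.68, 0.04), (77.29, 0.34), (76.87, 0.14), (76.49, 0.42), (76.07, -0.15), (75.69, 0.3), (75.56, 3.24), (75.4, 5.26)] t 30.6
```

Key 4 is the latched one: contact at 75.5 mm and no give at about 5 N. I'll press it.

```bash
python3 -c "
from tap import *
env.move_l([*sl[3],.079],speed=.1); b=fz()
env.move_l([*sl[3],.0707],speed=.02); env.hold(.15); o=observe(); print(o['eef_pos'],fz()-b)
env.move_l([*sl[3],.085],speed=.05); env.move_l([*sl[3],.20],speed=.15)
env.move_l([.45,-.2,.22],speed=.25)
print(observe()['clock'])
from plant import read_camera
t=read_camera('top'); s=read_camera('side')
a=cv2.resize(t['pixels'][100:300,130:380],None,fx=1.6,fy=1.6); c=cv2.resize(s['pixels'][160:250,235:335],(400,320))
cv2.imwrite('pics/d.png',np.hstack([a,c])[:,:,::-1])
k=[x for x in keys(s,(255,165,310,218),190) if 50<x[1]<100];print(k)
"
```

```text
[0.61316915 0.03647238 0.07219536] 7.8767469024824255
35.025
[(array([278.24657534, 184.        ]), np.int32(73), array([13,  9], dtype=int32)), (array([287.51724138, 194.54022989]), np.int32(87), array([14,  8], dtype=int32)), (array([264.14285714, 205.79120879]), np.int32(91), array([21, 25], dtype=int32)), (array([298.09375   , 205.98958333]), np.int32(96), array([15,  9], dtype=int32))]
```

View pics/d.png

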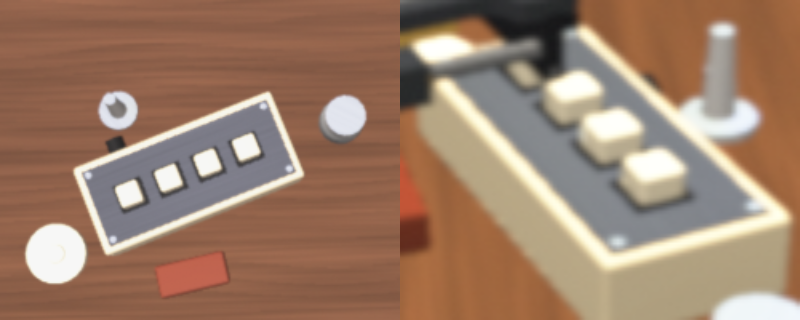

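The rightmost key now stands as high as its neighbours: its side-view row went from 208.0 to 206.0, as a 5 mm rise should give. Nothing else has moved.

```bash
python3 -c "
from plant import close_job; print(close_job())"
```

```text
the job is handed in; nothing more can be done
None
```

The rightmost key (slot 4) was the latched one: I tapped all four left to right (slot 1 twice, since its first tap was too faint), then pressed slot 4 and it sprang up level with the others; the job is handed in, arm clear, last clock reading about 35 s.

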